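# Drop a spent cutting stick through the lever-lidded bin

### The arm

A 6-joint arm with a two-finger parallel gripper is mounted at the origin on a cart in front of the work surface, level with it; the furniture and walls round the work are solid. World frame = base frame: x ahead of the robot, y to its left, z up, the work surface at z = 0. Lengths are in mm, angles in degrees, forces in N, time in s.
With the tool pointing down it reaches from about 300 to 850 mm from the base axis. Payload 4.2 kg.
Tool frame: the origin (TCP) lies at the very end of the fingers, on their centre line; the grasp point (between the pads) lies 19 mm behind it; z points along the fingers, y is the line along which they close (so a half turn about z gives the same grasp; the last joint's range is limited). The gripper opens to 91 mm and grips with 3 to 60 N. Pads are 32 mm wide; open, the fingers measure 118 mm over their backs; the gripper's body (76 mm by 178 mm) begins 60 mm behind the grasp point.
Start: joints at [-66.75, 18.312, 89.639, -0, 72.044, -1.146], TCP at [237.508, -523.673, 213.976] pointing down, gripper open.
Joint ranges: [-177.97, 177.97], [-48.28, 115.42], [12.27, 149.76], [-77.06, 257.06], [2.81, 150.46], [-146.56, 146.56]. Speed limits (degrees/s): [147.25, 147.25, 180, 180, 180, 180].

### API

Orientations are given as [roll, pitch, yaw] about the fixed x, y, z axes, in that order (R = Rz(yaw) Ry(pitch) Rx(roll)).
In Python, from workcell import * gives the robot as it stands.
- The arm moves only by the tool move_arm, never from a script. Its argument "motion" is a list of rows, each a list of 3 entries, a list of its own where there are three numbers: the finger opening in mm, from 0 to 91.2, then the shift along the world's x, y, z in units of 25 mm (1.0 is 25 mm), then the turn, a rotation vector about the world's x, y, z in units of 4 degrees (1.0 is 4 degrees). In form: [[grip, [x, y, z], [ax, ay, az]], ...]. A call has 1 to 20 rows; each row shifts and turns the commanded pose from where the row before left it; what a row does not reach is not made up. A row lasts 1/12 s, in which the tool goes at most 41.7 mm and 7.16 degrees, less where a joint would pass 70% of its speed; a pose out of reach is approached as far as the arm can. A call with a number of a shift or a turn outside -1 to 1 is refused whole. A call with a gripper value outside its range is refused whole. The fingers move at their own pace and stop on an object; "grip_force" is the grip in N (left out, the last holds). Time passes only in rows, so rows that do not move let the fingers close. It gives the time, the measured TCP pose, the force, the opening and the grip force at its end, in the units of the state.
- state(): the state, without advancing time (a new reading comes with each control period).
- grab_frame(name): name is "scene" or "top" or "wrist"; returns the picture (400x640x3 uint8, blue, green, red); there is no depth.
- camera_info(name): a dict with "fx", "fy", "cx", "cy" (pixels), "rvec" (rotation vector, rad) and "tvec" (3), from world to camera coordinates, as OpenCV has them. Camera axes: x right, y down, z forward; pixel columns grow to the right and rows downward; lengths in mm; the calibration is good to about 2 mm. A picture is of the moment at which its call begins: read the wrist's pose just before it. camera_info takes no time and is no camera call; for the wrist camera it gives the pose at the moment of the call.
- job_done(): hands the job in; it is judged then, once.
The state is a dict: "time_s": time; "qpos": joint angles; "qvel": joint speeds; "effort": joint torques, N m; "ee_pos": TCP position; "ee_rot": TCP orientation; "force": force on the tool from outside, world axes, zero at the start; "torque": the same for the moment, N m; "gripper_width": finger opening in mm; "gripper_force": force on a finger pad.
Only numpy, scipy, OpenCV 4.12 (cv2) and the standard library are available. Lean on these libraries where they do the work, as an engineer would, in place of code of your own. Each camera call takes 0.05 s, during which the arm holds its last target. There are 200 camera calls.

### The job

Throw the spent red cutting stick into the bin: with the fingertips, push it off the loading tray so that it slides down the chute and stops against the shut lid, then press the bin's hand lever all the way down so that the lid rises wide open and the stick slides in. Then ease the lever back up slowly, over a second or more, so that the lid comes down without dropping or slamming, and let go once it is shut. Move the lid by the lever only, do not pick the stick up, and leave the things standing round the bin where they are.

Things in the scene. Friction and masses are not known exactly. Their poses are not given: they have to be found in the camera images.
- bin: Fixed grey sheet-steel bin (mm). Frame: origin at the centre of the box's underside on the table, x from the tray towards the lid's hinge, y left when facing that way, z up. Box 150 (x) x 236 (y), side and back walls 160 high, 4 mm sheet, front wall only 82 high, inner floor at z = 10. Lid top at z = 168. The tray and chute stick out in front (-x), the lever on the right (-y).
- tray (a point): Centre of the top face of the bin's level aluminium loading tray (bin x = -170, y = 0, z = 150 mm; axes as the bin's). The tray spans bin x -200 (open front edge) to -140, 220 wide between low cheeks (top z = 163). From x = -140 a smooth 41 degree chute runs down over the front wall to x = -64, z = 84. A stick whose middle is pushed past x = -140 tips and slides on by itself.
- offcut: The spent red plastic cutting stick, 10 x 190 x 10 mm, 25 g, loose on the loading tray. Origin at the centre of its underside, long axis y (across the tray), z up.
- lid (a joint): Angle of the bin's lid in rad: 0 shut, about 0.75 with the lever fully down. A 0.6 kg steel plate hinged along the bin's rear top edge, with a skirt hanging from its front edge across the lower chute: shut, the skirt stops the stick; lifted, the stick slides in under it. Only its weight shuts it, undamped: if the lever is let go, the lid slams.
- lever (a joint): Angle of the hand lever in rad: 0 at rest (lid shut), 0.27 fully down (end stop). It pivots on the bin's right wall (bin x = -20, y = -127, z = 100 mm) and lifts the lid through a push rod: the lid turns between two and three times the lever's angle. Pressing the pad takes about 5 to 9 N all the way; the lid's weight brings it back up.
- lever_pad (a point): Centre of the top face of the lever's ribbed black pad, 36 (x) x 48 (y) mm, 8 mm thick, turned outwards at the lever's front end, in front and to the right of the tray (bin x = -240, y = -157, z = 156 mm at rest). Fully down it is about 60 mm lower and 6 mm farther forward (bin -x). Its frame turns with the lever.
- lid_edge (a point): Middle of the lower edge of the lid's front skirt; shut, it hangs at bin x = -78, z = 101 mm, 5 mm above the chute.
- glue: Glue stick, 24 mm across, 86 mm tall, standing on the table left of the tray. Origin at the centre of its underside. Leave it alone.
- cards: Banded pack of white cards, 56 x 86 x 33 mm, lying left of the bin. Origin at the centre of its underside. Leave it alone.
- oil: Small oil bottle with a spout, 45 mm across, 138 mm tall, standing right of the bin. Origin at the centre of its underside. Leave it alone.
There are look-alikes about, which are no part of the job. There is more than one size of the offcut; the job needs the smaller.

How it is judged:
By the outcome, as a careful person would: the job done as asked, in the order asked, and still so for the second after the job is handed in, with the robot touching nothing.
It also fails if it takes over 48 s, if anything falls off the work surface, if the arm or the gripper's body presses on something with over 40 N, if the wrist force passes 120 N, or if a joint passes its speed limit or range.

## Working session

There is one attempt and no reset: what is moved stays moved. The work goes in short steps, Python scripts to look and compute and a tool call to move; the robot and the scene stay as the last step left them, time stands still between calls to the robot, and variables do not carry over. Pictures are saved under pics/ and viewed, at most 10 in all, crops included, and the job is handed in when it is done.

Besides the shell and the picture viewer there is one more tool, called after "Emit:" as a command line: name --argument value ..., lists and objects as JSON in quotes. move_arm: Moves the arm, as the interface text tells. Shifts and turns lie within -1 to 1; 1 stands for 25 mm of shift or 4 degrees of turn. Its arguments: {"type":"object","properties":{"motion":{"type":"array","items":{"type":"array"}},"grip_force":{"type":"number"}},"required":["motion"]}

```bash
mkdir -p pics
python3 - <<'E'
from workcell import *
import cv2
for n in("scene","top"):
    cv2.imwrite(f"pics/{n}1.png",grab_frame(n)); print(n,camera_info(n))
print(state())
E
```

```text
scene {'fx': 447.0110000544284, 'fy': 447.0110000544284, 'cx': 326.21902315497096, 'cy': 206.0929823680052, 'rvec': array([ 0.88097022, -2.47281852,  1.12830789]), 'tvec': array([478.87145216, 330.85973351, 855.56080951])}
top {'fx': 411.89663802880546, 'fy': 411.89663802880546, 'cx': 330.4252802732571, 'cy': 211.52734227380535, 'rvec': array([ 2.16224967, -2.12814225,  0.133948  ]), 'tvec': array([  33.6151512 ,  630.90280803, 1131.70741926])}
{'time_s': 0.1, 'qpos': array([-6.67491039e+01,  1.83478505e+01,  8.96972701e+01, -7.60108040e-04,
        7.20445487e+01, -1.14663736e+00]), 'qvel': array([ 0.02499305, -0.11295384, -0.23244578,  0.02939106,  0.04468996,
        0.01050887]), 'effort': array([ 8.42586560e-04, -4.13331985e+01, -2.32510310e+01,  7.29210279e-02,
        4.21994249e-02, -5.44593661e-05]), 'ee_pos': array([ 237.32999691, -523.25568611,  213.22017726]), 'ee_rot': array([-1.79910334e+02, -1.07182083e-03,  2.43977675e+01]), 'force': array([-0.36844196,  0.51559886,  0.21204408]), 'torque': array([-0.02449468, -0.00041423, -0.01753483]), 'gripper_force': 0.0, 'gripper_width': 91.36592514864405}
```

View pics/scene1.png

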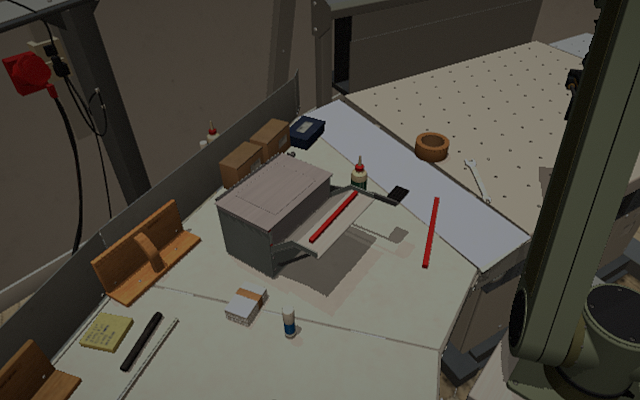

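View pics/top1.png

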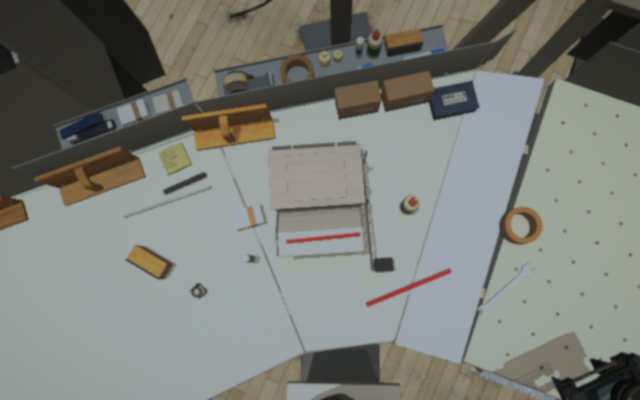

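The scene and top views show the bin with a stick on its tray (top: (287,241) to (360,235)), the pad at (384,265), and a longer stick lying on the table. Next I'll enlarge the bin area.

Run:
```python
import cv2
a=cv2.imread("pics/top1.png")[135:285,255:425]
cv2.imwrite("pics/crop1.png",cv2.resize(a,None,fx=4,fy=4,interpolation=cv2.INTER_CUBIC))
```

```text
(no output)
```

View pics/crop1.png

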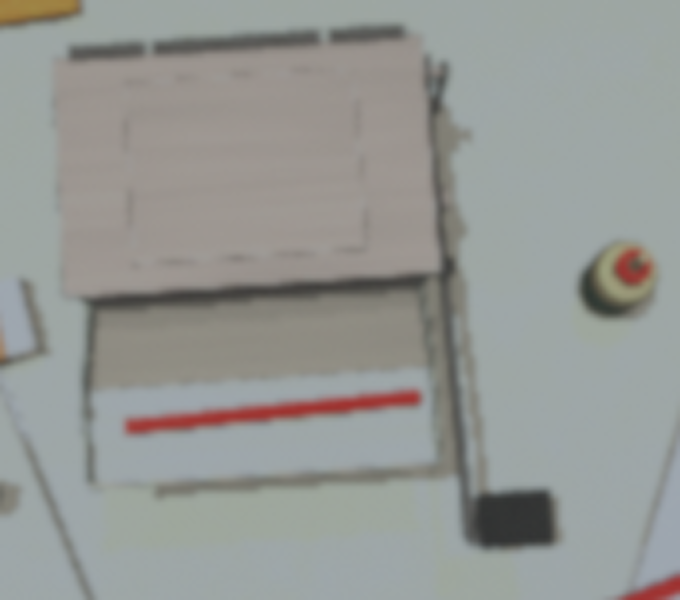

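Lid corners in the crop are (62,297), (440,272), (55,58) and (420,38). The stick ends are (127,427) and (420,398), the pad centre is (516,519), and the tray front corners are (92,485) and (440,473).

```bash
cat > h.py <<'E'
import numpy as np,cv2
from workcell import *
def px2w(ci,u,v,z):
    R=cv2.Rodrigues(ci["rvec"])[0];c=-R.T@ci["tvec"]
    d=R.T@np.array([(u-ci["cx"])/ci["fx"],(v-ci["cy"])/ci["fy"],1.])
    return c+d*(z-c[2])/d[2]
E
python3 - <<'E'
from h import *
ci=camera_info("top"); P={}
for n,u,v,z in [("lidFL",62,297,168),("lidFR",440,272,168),("lidBL",55,58,168),("lidBR",420,38,168),("stL",127,427,160),("stR",420,398,160),("pad",516,519,156),("padTL",478,495,156),("padTR",552,490,156),("padBR",556,543,156),("padBL",478,547,156),("trFL",92,485,150),("trFR",440,473,150),("crL",92,390,150),("crR",425,370,150),("oil",632,266,138)]:
    P[n]=px2w(ci,255+u/4,135+v/4,z); print(n,P[n].round(0))
for a,b in [("lidFL","lidFR"),("stL","stR"),("trFL","trFR"),("padTL","padTR"),("lidFL","lidBL")]:
    d=P[b]-P[a]; print(a,b,np.linalg.norm(d).round(1),np.degrees(np.arctan2(d[1],d[0])).round(1))
for n,t in[("big1",(367,304)),("big2",(450,270))]: print(n,px2w(ci,*t,10).round())
E
```

```text
lidFL [617. 195. 168.]
lidFR [636. -46. 168.]
lidBL [774. 205. 168.]
lidBR [790. -32. 168.]
stL [535. 152. 160.]
stR [556. -34. 160.]
pad [481. -96. 156.]
padTL [496. -71. 156.]
padTR [ 500. -118.  156.]
padBR [ 466. -121.  156.]
padBL [463. -72. 156.]
trFL [498. 174. 150.]
trFR [509. -48. 150.]
crL [559. 176. 150.]
crR [575. -38. 150.]
oil [ 647. -174.  138.]
lidFL lidFR 241.8 -85.3
stL stR 187.3 -83.4
trFL trFR 222.5 -87.1
padTL padTR 47.0 -85.2
lidFL lidBL 157.4 3.8
big1 [371. -64.  10.]
big2 [ 471. -302.   10.]
```

Emit:
move_arm --motion '[[91, [0.3, 0.5, 0], [0, 0, -0.2]], [91, [0.4, 0.8, 0], [0, 0, -0.2]], [91, [0.4, 0.8, 0], [0, 0, -0.2]], [91, [0.4, 0.8, 0], [0, 0, -0.2]], [91, [0.4, 0.8, 0], [0, 0, -0.2]], [91, [0.4, 0.8, 0], [0, 0, -0.2]], [91, [0.4, 0.8, 0], [0, 0, -0.2]], [91, [0.4, 0.8, 0], [0, 0, -0.2]], [91, [0.4, 0.8, 0], [0, 0, -0.2]], [91, [0.4, 0.8, 0], [0, 0, -0.2]], [91, [0.4, 0.8, 0], [0, 0, -0.2]], [91, [0.4, 0.8, 0], [0, 0, -0.2]], [91, [0.4, 0.8, 0], [0, 0, -0.2]], [91, [0.4, 0.8, 0], [0, 0, -0.2]], [91, [0.4, 0.8, 0], [0, 0, -0.2]], [91, [0.4, 0.8, 0], [0, 0, -0.2]], [91, [0.4, 0.8, 0], [0, 0, -0.2]], [91, [0.4, 0.8, 0], [0, 0, -0.2]], [91, [0.4, 0.8, 0], [0, 0, -0.2]], [91, [0.4, 0.8, 0], [0, 0, -0.2]]]'

```text
time_s: 1.77
ee_pos: [435.1, -130.0, 213.7]
ee_rot: [-180.0, 0.0, 8.4]
force: [0.9, -0.2, 0.7]
gripper_width: 90.9
gripper_force: 0.0
```

Emit:
move_arm --motion '[[91, [0.3, 0.8, 0], [0, 0, -0.1]], [91, [0.3, 0.8, 0], [0, 0, -0.1]], [91, [0.3, 0.8, 0], [0, 0, -0.1]], [91, [0.3, 0.8, 0], [0, 0, -0.1]], [91, [0.3, 0.8, 0], [0, 0, -0.1]], [91, [0.3, 0.8, 0], [0, 0, -0.1]], [91, [0.3, 0.8, 0], [0, 0, -0.1]], [91, [0.3, 0.8, 0], [0, 0, -0.1]], [91, [0.2, 0.6, 0], [0, 0, -0.1]], [91, [0.1, 0.4, 0], [0, 0, -0.1]], [91, [0, 0, -0.2], [0, 0, 0]], [91, [0, 0, -0.2], [0, 0, 0]]]'

```text
time_s: 2.77
ee_pos: [502.3, 53.9, 203.3]
ee_rot: [180.0, 0.0, 4.5]
force: [-0.4, -0.0, -0.0]
gripper_width: 91.0
gripper_force: 0.0
```

Run:
```python
from h import *
s=state();ci=camera_info("wrist");f=grab_frame("wrist")
cv2.imwrite("pics/w1.png",f);print(s["ee_pos"],s["ee_rot"],ci)
import pickle;pickle.dump(ci,open("w1.pkl","wb"))
```

```text
[502.27839597  53.9412912  203.33434619] [1.79971356e+02 3.52046155e-02 4.47553952e+00] {'fx': 337.6464025074078, 'fy': 337.6464025074078, 'cx': 318.0455972590183, 'cy': 204.13158680116285, 'rvec': array([-2.15971232,  1.99771007,  0.25527934]), 'tvec': array([ 14.60983065, 462.65791476, 507.01176715])}
```

View pics/w1.png

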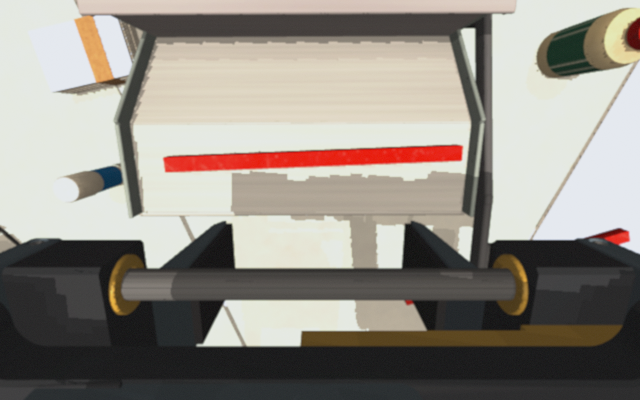

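The wrist view shows the stick's top from (163,161) to (462,150), the tray front edge along row 215 and the crease along row 122. The fingers are behind the stick, straddling the tray's middle.

Run:
```python
from h import *
import pickle;ci=pickle.load(open("w1.pkl","rb"))
for n,u,v,z in [("stLb",164,169,155),("stRb",462,159,155),("stLf",164,158,160),("stRf",462,146,160),("crL",142,122,150),("crR",470,122,150),("frL",136,215,150),("frR",466,215,150)]: print(n,px2w(ci,u,v,z).round(1))
```

```text
stLb [531.8 157.  155. ]
stRb [553.3 -35.2 155. ]
stLf [539.8 154.5 160. ]
stRf [561.8 -31.5 160. ]
crL [560.3 172.2 150. ]
crR [576.8 -38.1 150. ]
frL [497.3 179.6 150. ]
frR [514.9 -47.3 150. ]
```

Emit:
move_arm --motion '[[91, [0, 0, -0.4], [0, 0, 0]], [91, [0, 0, -0.4], [0, 0, 0]], [91, [0, 0, -0.4], [0, 0, 0]], [91, [0, 0, -0.4], [0, 0, 0]], [91, [0, 0, -0.2], [0, 0, 0]], [91, [0, 0, -0.14], [0, 0, 0]], [91, [0, 0, 0], [0, 0, 0]], [91, [0, 0, 0], [0, 0, 0]]]'

```text
time_s: 3.48
ee_pos: [502.7, 53.8, 155.5]
ee_rot: [180.0, -0.0, 4.4]
force: [0.1, -0.4, 0.3]
gripper_width: 90.9
gripper_force: 0.0
```

Emit:
move_arm --motion '[[91, [0.15, 0.01, 0], [0, 0, 0]], [91, [0.15, 0.01, 0], [0, 0, 0]], [91, [0.15, 0.01, 0], [0, 0, 0]], [91, [0.15, 0.01, 0], [0, 0, 0]], [91, [0.15, 0.01, 0], [0, 0, 0]], [91, [0.15, 0.01, 0], [0, 0, 0]], [91, [0.15, 0.01, 0], [0, 0, 0]], [91, [0.15, 0.01, 0], [0, 0, 0]], [91, [0.1, 0.01, 0], [0, 0, 0]], [91, [0.1, 0.01, 0], [0, 0, 0]], [91, [0.1, 0.01, 0], [0, 0, 0]], [91, [0.1, 0.01, 0], [0, 0, 0]], [91, [0.1, 0.01, 0], [0, 0, 0]], [91, [0.1, 0.01, 0], [0, 0, 0]], [91, [0.1, 0.01, 0], [0, 0, 0]], [91, [0.1, 0.01, 0], [0, 0, 0]]]'

```text
time_s: 4.82
ee_pos: [552.8, 57.8, 155.5]
ee_rot: [180.0, -0.0, 4.4]
force: [-0.4, 0.4, -0.2]
gripper_width: 90.9
gripper_force: 0.0
```

Emit:
move_arm --motion '[[91, [0.1, 0.01, 0], [0, 0, 0]], [91, [0.1, 0.01, 0], [0, 0, 0]], [91, [0.1, 0.01, 0], [0, 0, 0]], [91, [0, 0, 0], [0, 0, 0]], [91, [0, 0, 0], [0, 0, 0]], [91, [0, 0, 0], [0, 0, 0]]]'

```text
time_s: 5.32
ee_pos: [559.9, 58.6, 155.4]
ee_rot: [180.0, 0.0, 4.4]
force: [-0.1, -0.1, -0.2]
gripper_width: 90.9
gripper_force: 0.0
```

Run:
```python
from h import *
w=grab_frame("wrist");t=grab_frame("top")[180:280,255:425]
cv2.imwrite("pics/m2.png",np.vstack([w[:240],cv2.resize(t[:85],(640,320),interpolation=cv2.INTER_CUBIC)]))
```

```text
(no output)
```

View pics/m2.png

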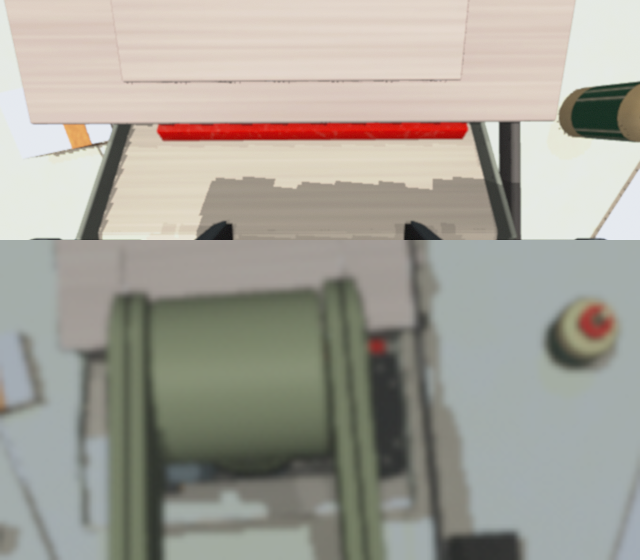

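The wrist view shows the stick lying square against the shut skirt, from (158,131) to (467,129). Now I'll lift, close the fingers and go above the pad.

Emit:
move_arm --motion '[[91, [-0.2, 0, 0.4], [0, 0, 0]], [91, [-0.2, 0, 0.6], [0, 0, 0]], [60, [-0.2, 0, 0.6], [0, 0, 0]], [30, [-0.2, 0, 0.4], [0, 0, 0]], [0, [-0.3, -0.5, 0], [0, 0, 0]], [0, [-0.3, -0.7, 0], [0, 0, 0]], [0, [-0.3, -0.7, 0], [0, 0, 0]], [0, [-0.3, -0.7, 0], [0, 0, 0]], [0, [-0.3, -0.7, 0], [0, 0, 0]], [0, [-0.3, -0.7, 0], [0, 0, 0]], [0, [-0.3, -0.7, 0], [0, 0, 0]], [0, [-0.2, -0.7, 0], [0, 0, 0]], [0, [-0.15, -0.5, -0.2], [0, 0, 0]], [0, [0, -0.4, -0.4], [0, 0, 0]], [0, [0, 0, -0.2], [0, 0, 0]], [0, [0, 0, 0], [0, 0, 0]]]'

```text
time_s: 6.75
ee_pos: [477.3, -99.0, 183.6]
ee_rot: [-179.9, 0.2, 4.3]
force: [0.4, -0.3, -0.1]
gripper_width: 1.5
gripper_force: 0.0
```

Run:
```python
from h import *
print(state()["ee_pos"],state()["gripper_width"])
t=grab_frame("scene")[130:270,200:440]
cv2.imwrite("pics/m3.png",cv2.resize(t,(720,420),interpolation=cv2.INTER_CUBIC))
```

```text
[477.32062257 -99.02223332 183.61170536] 1.4795570225068364
```

View pics/m3.png

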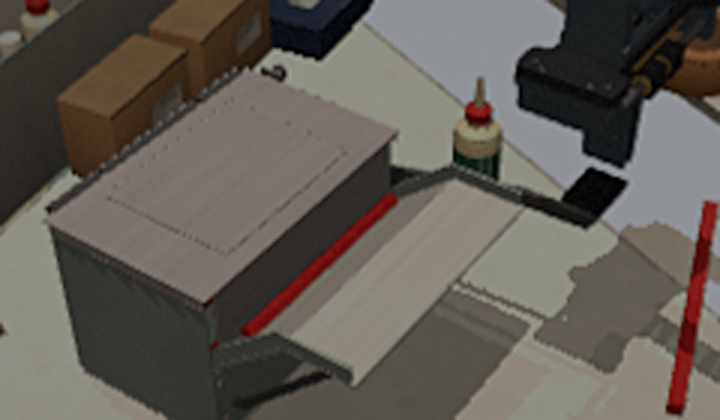

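The fingertips are over the black pad (about (590,195)), and the stick lies against the skirt. Now I'll press down.

Emit:
move_arm --motion '[[0, [0, 0, -0.3], [0, 0, 0]], [0, [0, 0, -0.3], [0, 0, 0]], [0, [0, 0, -0.2], [0, 0, 0]], [0, [0, 0, -0.1], [0, 0, 0]], [0, [0, 0, -0.1], [0, 0, 0]], [0, [0, 0, -0.1], [0, 0, 0]], [0, [0, 0, -0.1], [0, 0, 0]], [0, [0, 0, -0.1], [0, 0, 0]], [0, [0, 0, -0.1], [0, 0, 0]]]'

```text
time_s: 7.55
ee_pos: [478.0, -99.0, 151.4]
ee_rot: [180.0, 0.1, 4.4]
force: [-5.4, 0.1, 9.7]
gripper_width: 0.6
gripper_force: 5.0
```

Emit:
move_arm --motion '[[0, [0, 0, -0.15], [0, 0, 0]], [0, [0, 0, -0.15], [0, 0, 0]], [0, [0, 0, -0.15], [0, 0, 0]], [0, [-0.01, 0, -0.15], [0, 0, 0]], [0, [-0.01, 0, -0.15], [0, 0, 0]], [0, [-0.01, 0, -0.15], [0, 0, 0]], [0, [-0.02, 0, -0.15], [0, 0, 0]], [0, [-0.02, 0, -0.15], [0, 0, 0]], [0, [-0.02, 0, -0.15], [0, 0, 0]], [0, [-0.02, 0, -0.15], [0, 0, 0]], [0, [-0.02, 0, -0.1], [0, 0, 0]], [0, [-0.02, 0, -0.1], [0, 0, 0]]]'

```text
time_s: 8.55
ee_pos: [472.1, -99.3, 108.2]
ee_rot: [180.0, 0.3, 4.4]
force: [-7.9, -2.1, 8.7]
gripper_width: 0.1
gripper_force: 5.0
```

Emit:
move_arm --motion '[[0, [-0.02, 0, -0.1], [0, 0, 0]], [0, [-0.02, 0, -0.1], [0, 0, 0]], [0, [-0.02, 0, -0.1], [0, 0, 0]], [0, [-0.01, 0, -0.1], [0, 0, 0]], [0, [0, 0, -0.05], [0, 0, 0]], [0, [0, 0, 0], [0, 0, 0]]]'

```text
time_s: 9.05
ee_pos: [471.9, -99.4, 98.0]
ee_rot: [180.0, 0.1, 4.4]
force: [-5.5, -2.1, 11.8]
gripper_width: 0.4
gripper_force: 6.7
```

Emit:
move_arm --motion '[[0, [0, 0, -0.06], [0, 0, 0]], [0, [0, 0, -0.06], [0, 0, 0]], [0, [0, 0, 0], [0, 0, 0]], [0, [0, 0, 0], [0, 0, 0]]]'

```text
time_s: 9.38
ee_pos: [472.0, -99.4, 97.3]
ee_rot: [179.9, 0.1, 4.4]
force: [-11.6, -0.2, 28.8]
gripper_width: 0.5
gripper_force: 15.7
```

At the end stop (force rose to 29 N with the tip stalled at z = 97). I'll check the stick.

Run:
```python
from h import *
t=grab_frame("scene")[110:270,200:440];w=grab_frame("top")[135:285,255:425]
cv2.imwrite("pics/m4.png",np.hstack([cv2.resize(t,(450,300),interpolation=cv2.INTER_CUBIC),cv2.resize(w,(340,300),interpolation=cv2.INTER_CUBIC)]))
```

```text
(no output)
```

View pics/m4.png

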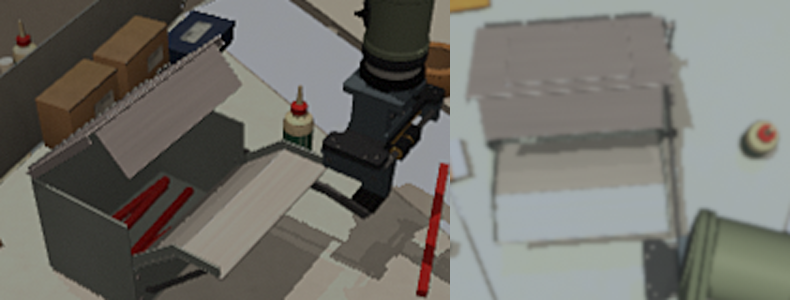

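The lid is wide open and two red bars show near the front wall, so I need a closer look.

Run:
```python
from h import *
t=grab_frame("scene")[190:260,215:335]
cv2.imwrite("pics/m5.png",cv2.resize(t,(780,455),interpolation=cv2.INTER_CUBIC))
```

```text
(no output)
```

View pics/m5.png

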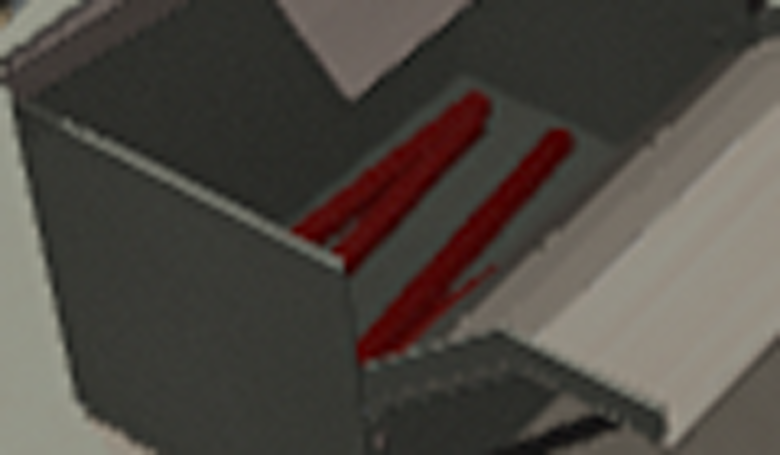

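The bin already held some sticks. The chute is empty and ours is on the floor with them. Now I'll ease the lever up slowly.

Emit:
move_arm --motion '[[0, [0, 0, 0.06], [0, 0, 0]], [0, [0, 0, 0.06], [0, 0, 0]], [0, [0, 0, 0.08], [0, 0, 0]], [0, [0, 0, 0.08], [0, 0, 0]], [0, [0.01, 0, 0.08], [0, 0, 0]], [0, [0.01, 0, 0.08], [0, 0, 0]], [0, [0.01, 0, 0.08], [0, 0, 0]], [0, [0.01, 0, 0.08], [0, 0, 0]], [0, [0.01, 0, 0.08], [0, 0, 0]], [0, [0.01, 0, 0.08], [0, 0, 0]], [0, [0.01, 0, 0.08], [0, 0, 0]], [0, [0.01, 0, 0.08], [0, 0, 0]], [0, [0.01, 0, 0.08], [0, 0, 0]], [0, [0.01, 0, 0.08], [0, 0, 0]], [0, [0.01, 0, 0.08], [0, 0, 0]], [0, [0.01, 0, 0.08], [0, 0, 0]], [0, [0.01, 0, 0.08], [0, 0, 0]], [0, [0.01, 0, 0.08], [0, 0, 0]], [0, [0.01, 0, 0.08], [0, 0, 0]], [0, [0.01, 0, 0.08], [0, 0, 0]]]'

```text
time_s: 11.2
ee_pos: [474.6, -99.2, 133.3]
ee_rot: [180.0, 0.3, 4.4]
force: [-7.8, -1.2, 8.6]
gripper_width: 0.2
gripper_force: 4.8
```

Emit:
move_arm --motion '[[0, [0.01, 0, 0.06], [0, 0, 0]], [0, [0.01, 0, 0.06], [0, 0, 0]], [0, [0.01, 0, 0.06], [0, 0, 0]], [0, [0.01, 0, 0.06], [0, 0, 0]], [0, [0.01, 0, 0.05], [0, 0, 0]], [0, [0.01, 0, 0.05], [0, 0, 0]], [0, [0.01, 0, 0.05], [0, 0, 0]], [0, [0, 0, 0.05], [0, 0, 0]], [0, [0, 0, 0.05], [0, 0, 0]], [0, [0, 0, 0.05], [0, 0, 0]], [0, [0, 0, 0.05], [0, 0, 0]], [0, [0, 0, 0.05], [0, 0, 0]], [0, [0, 0, 0.05], [0, 0, 0]], [0, [0, 0, 0.04], [0, 0, 0]], [0, [0, 0, 0.04], [0, 0, 0]], [0, [0, 0, 0.04], [0, 0, 0]], [0, [0, 0, 0.04], [0, 0, 0]], [0, [0, 0, 0.04], [0, 0, 0]]]'

```text
time_s: 12.7
ee_pos: [479.0, -98.9, 155.7]
ee_rot: [180.0, -0.0, 4.4]
force: [-0.0, 0.4, 0.1]
gripper_width: 0.8
gripper_force: 0.2
```

Force is zero, so the lid is shut. I'll withdraw upward and check.

Emit:
move_arm --motion '[[0, [0, 0, 0.04], [0, 0, 0]], [0, [0, 0, 0.1], [0, 0, 0]], [0, [0, 0, 0.3], [0, 0, 0]], [0, [0, 0, 0.5], [0, 0, 0]], [0, [0, 0, 0.6], [0, 0, 0]], [0, [-0.2, -0.5, 0.4], [0, 0, 0]], [0, [-0.2, -0.8, 0], [0, 0, 0]], [0, [-0.2, -0.8, 0], [0, 0, 0]], [0, [-0.2, -0.8, 0], [0, 0, 0]], [0, [-0.2, -0.4, 0], [0, 0, 0]], [0, [0, 0, 0], [0, 0, 0]], [0, [0, 0, 0], [0, 0, 0]], [0, [0, 0, 0], [0, 0, 0]]]'

```text
time_s: 13.78
ee_pos: [454.2, -180.7, 203.5]
ee_rot: [-180.0, -0.0, 4.4]
force: [0.0, -0.2, 0.9]
gripper_width: 0.7
gripper_force: 0.0
```

Run:
```python
from h import *
t=grab_frame("scene")[110:350,200:460]
cv2.imwrite("pics/m6.png",cv2.resize(t,None,fx=2.4,fy=2.4,interpolation=cv2.INTER_CUBIC))
```

```text
(no output)
```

View pics/m6.png

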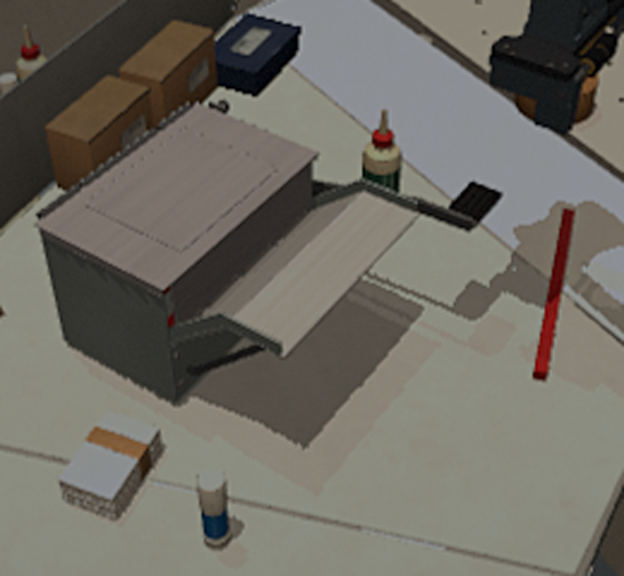

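The lid is shut, the chute is empty, and the lever is at rest with its neighbours undisturbed. The tiny red spot at the corner (170,320) was there before the lid opened, so I'm handing in.

```bash
python3 -c "
from workcell import *
print(job_done())"
```

```text
the job is handed in; nothing more can be done
None
```

I pushed the stick down the chute and pressed the lever to its end stop so the stick slid into the bin. I then eased the lid shut over about 3 s, let go, and handed the job in at about 14 s, with no verdict returned.

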